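# Load a heat sink into the cam fixture

### The arm

A 7-joint arm with a two-finger parallel gripper is mounted at the origin on a cart in front of the work surface, level with it; the furniture and walls round the work are solid. World frame = base frame: x ahead of the robot, y to its left, z up, the work surface at z = 0. Lengths are in m, angles in degrees, forces in N, time in s.
With the tool pointing down it reaches from about 0.4 to 0.925 m from the base axis. Payload 5.6 kg.
Tool frame: the origin (TCP) lies on the centre line of the jaws, within the pads' length; the fingertips stand 22 mm ahead of it and the grasp point (between the pads) lies 3 mm ahead of it; z points along the fingers, y is the line along which they close (so a half turn about z gives the same grasp; the last joint's range is limited). The gripper opens to 85 mm and grips with 20 to 120 N. Pads are 22 mm wide; open, the fingers measure 114 mm over their backs; the gripper's body (76 mm by 85 mm) begins 54 mm behind the grasp point. The pads swing forward as they close: fully open they stand 13 mm farther back than shut.
Start: joints at [-76.948, 26.786, -0.665, 91.828, 0.344, 61.387, -3.226], TCP at [0.174, 0.626, 0.253] pointing down, gripper open.
Joint ranges: [-144.91, 144.91], [-17.63, 115.5], [-89.93, 88.59], [15.96, 139.68], [-74.01, 254.01], [8.47, 105.57], [-167.45, 167.45]. Speed limits (degrees/s): [147.25, 147.25, 180, 180, 180, 180, 180].

### API

Orientations are given as [roll, pitch, yaw] about the fixed x, y, z axes, in that order (R = Rz(yaw) Ry(pitch) Rx(roll)).
In Python, from bench import * gives the robot as it stands. The module is installed in compiled form; this text tells all that it offers.
- The arm moves only by the shell command python3 -m creep 'ROWS' [OPENING]. ROWS is a JSON object of lists of equal length, an entry for each row: "dp": the shift along the tool's x, y, z as a fraction of full scale, a list of three; "delta_rot": the turn, a rotation vector about the tool's x, y, z as a fraction of full scale, a list of three. A call has 1 to 5 rows; each row shifts and turns the commanded pose from where the row before left it, along the tool's axes as they then stand; what a row does not reach is not made up. Full scale, the value 1, is 60 mm for a shift and 60 degrees for a turn. A row lasts 1/8 s, in which the tool goes at most 62.5 mm and 10.7 degrees, less where a joint would pass 70% of its speed; a pose out of reach is approached as far as the arm can. A call with a number of a shift or a turn outside -1 to 1 is refused whole. A call with a gripper value outside its range is refused whole. OPENING is the gripper's target within -1 to 1 (shut at 1, half-way at 0, fully open at -1), set as the call begins (- or left out, the last holds). The fingers move at their own pace and stop on an object; the grip force is fixed at half the most. Time passes only in rows, so rows that do not move let the fingers close. It gives the time, the measured TCP pose, the force, the opening and the grip force at its end, in the units of the state.
- observe(): the state, without advancing time (a new reading comes with each control period).
- capture(name): name is "side" or "top"; returns (picture, depth): 420x560x3 uint8, blue, green, red; 420x560 float32, m along the optical axis (not along the pixel's ray), 0 where there is no reading.
- camera_params(name): a dict with "K" (3x3 intrinsics, pixels), "R" (3x3) and "t" (3): a world point X has camera coordinates R X + t. Camera axes: x right, y down, z forward; pixel columns grow to the right and rows downward; lengths in m; the calibration is good to about 2 mm. A picture is of the moment at which its call begins. camera_params takes no time and is no camera call.
- finish_job(): hands the job in; it is judged then, once.
Trained networks look in the newest picture that a camera, given by its name, has taken for a name from the list of things; names that differ only in an ending like _2 or _b are one class to them, and where a whole thing is asked for, a point or a joint stands for the part that bears it (a point fixed in the world has none). Each returns a list of dicts, best first, with "p" (0 to 1); they miss things now and then, are a little off and sometimes report something else, mostly with a low value. They report only what shows in the picture. A call takes as long as a camera call. They do not tell look-alikes from the thing itself.
- recognise(name, camera): "location" ([row, column] in pixels, amid what is visible of it).
The state is a dict: "time_s": time; "joints": joint angles; "qd": joint speeds; "tau": joint torques, N m; "tcp_pos": TCP position; "orientation": TCP orientation; "force": force on the tool from outside, world axes, zero at the start; "ft_torque": the same for the moment, N m; "finger_gap": finger opening in m; "grip_force": force on a finger pad.
Only numpy, scipy, OpenCV 4.12 (cv2) and the standard library are available. Lean on these libraries where they do the work, as an engineer would, in place of code of your own. Each camera call takes 0.05 s, during which the arm holds its last target. There are 200 camera calls.

### The job

The heat sink lying loose on the grey fixture plate has to be clamped so that a fan can be screwed onto its fins. Push it along the plate so that its long side lies against the long fence and its end is up against the end stop, and then push the ball of the cam lever round as far as it goes, so that the cam holds the heat sink tight in that corner. Only push, with the fingertips or the outside of the fingers: never pinch the heat sink, ram it or lift it off the plate, and leave the spare heat sink, the bolts and the tin beside the plate alone.

Things in the scene. Friction and masses are not known exactly. Their poses are not given: they have to be found in the camera images.
- fixture: grey fixture plate fixed to the bench, 180 (its x) x 260 (its y) x 10 mm, with rows of small holes; origin under its centre at bench height, x away from the robot, y to the left, turned up to 0.25 rad. Two fixed steel bars, 16 x 18 mm, stand on it (fence, end_stop)
- fence (a point): upper edge of the near face of the long fence, at its middle: a steel bar along the fixture's y on the far side of the plate; its face is at fixture x = +50 mm, from y = -115 to +90 mm, its top 28 mm over the bench. Axes as the fixture's
- end_stop (a point): upper edge of the right face of the short end stop, at its middle: a steel bar along the fixture's x; its face is at fixture y = +60 mm, from x = -4 to +45 mm, its top 28 mm over the bench. Axes as the fixture's
- heatsink: the finned aluminium heat sink lying loose on the plate, fins up, near right of the corner; 40 (its x) x 60 (its y) x 24 mm, 60 g (0.7 to 1.4 times); a 4 mm base with eight upright 2 mm fins that run along its x; origin: centre of its underside. Starts turned up to 0.4 rad from the fixture's axes; either end may go to the stop
- home (a point): a point fixed to the fixture, on the plate's top at fixture x = 30, y = 30 mm: where the heat sink's origin lies when its 60 mm side is on the fence and its end on the stop; its axes are the fixture's
- cam (a joint): angle of the cam lever about its upright pivot: 0 is open (lever points 105 degrees counter-clockwise from the fixture's x, to the left), grows counter-clockwise from above, the ball coming round towards the robot, to a hard stop at 1.83 (210 degrees). Starts at 0 to 0.35; friction 0.12 N m, stays where it is left. The cam meets a heat sink at home at about 1.2 and squeezes it from there on
- cam_pivot (a point): pivot axis of the cam lever on the plate's top, at fixture x = -7.5, y = 32 mm. The steel cam round it is 28 mm across, 15 mm high and 4.5 mm off centre; closing, it presses the heat sink by up to 1 mm against the fence and drags it towards the end stop. The squeeze takes some 3 to 5 N at the ball
- lever_ball (a point): centre of the black ball, 24 mm across, at the end of the rising steel cam lever (8 mm rod), 75 mm from the pivot axis and 50 mm above the bench; it moves with the lever
- heatsink_spare: a second, equal heat sink standing on the bench to the left of the plate, to be left alone; origin under its centre
- bolt_a: hex bolt 28 mm long standing on its head on the bench left of the plate, to be left alone
- bolt_b: a second such bolt next to it, to be left alone
- tin: round grey tin filled with yellow wire wool, 57 mm across and 34 mm high, on the bench to the right of the plate, to be left alone; origin under its centre
Not all that is in view belongs to the job. Leave any turquoise look-alike of the heatsink alone.

How it is judged:
By the outcome, as a careful person would: the job done as asked, in the order asked, and still so for the second after the job is handed in, with the robot touching nothing.
It also fails if it takes over 58 s, if anything falls off the work surface, if the arm or the gripper's body presses on something with over 40 N, if the wrist force passes 120 N, or if a joint passes its speed limit or range.

## Working session

There is one attempt and no reset: what is moved stays moved. The work goes in short steps, Python scripts to look and compute and a shell command to move; the robot and the scene stay as the last step left them, time stands still between calls to the robot, and variables do not carry over. Pictures are saved under pics/ and viewed, at most 10 in all, crops included, and the job is handed in when it is done.

```bash
mkdir -p pics; cat > h.py <<'E'
from bench import *
import numpy as np, cv2
from scipy.spatial.transform import Rotation as Ro
def world(cam,depth,rc):
    P=camera_params(cam);K=np.array(P["K"]);r,c=rc
    z=depth[int(r),int(c)]
    pc=np.array([(c-K[0,2])/K[0,0],(r-K[1,2])/K[1,1],1])*z
    return np.array(P["R"]).T@(pc-np.array(P["t"]))
def pix(cam,X):
    P=camera_params(cam);q=np.array(P["K"])@(np.array(P["R"])@np.array(X)+np.array(P["t"]));return q[:2]/q[2]
E
python3 - <<'E'
from h import *
for n in ("top","side"):
    im,d=capture(n);cv2.imwrite(f"pics/{n}0.png",im);np.save(f"{n}0.npy",d)
    P=camera_params(n);print(n,np.round(P["K"],1).tolist(),np.round(P["R"],3).tolist(),np.round(P["t"],3).tolist())
    for k in ("heatsink","fence","end_stop","lever_ball","fixture","tin"):
        for q in recognise(k,n)[:3]:
            print(n,k,round(q["p"],2),np.round(q["location"]),np.round(world(n,d,q["location"]),3))
s=observe();print(s)
E
```

```text
top [[383.5, 0.0, 280.0], [0.0, 383.5, 210.2], [0.0, 0.0, 1.0]] [[-0.001, -1.0, 0.011], [-0.994, -0.0, -0.11], [0.11, -0.011, -0.994]] [-0.034, 0.538, 1.163]
top heatsink 0.8 [203. 292.] [ 0.561 -0.073  0.029]
top heatsink 0.69 [245. 396.] [ 0.431 -0.4    0.005]
top heatsink 0.66 [222. 240.] [0.502 0.09  0.037]
top fence 0.73 [205. 223.] [0.555 0.146 0.011]
top end_stop 0.79 [206. 223.] [0.555 0.146 0.011]
top end_stop 0.69 [232. 270.] [ 0.471 -0.004  0.03 ]
top lever_ball 0.61 [208. 205.] [0.545 0.196 0.036]
top lever_ball 0.27 [204. 221.] [0.56  0.152 0.009]
top fixture 0.64 [206. 222.] [0.552 0.146 0.013]
top tin 0.58 [232. 269.] [ 0.471 -0.001  0.033]
top tin 0.53 [206. 220.] [0.555 0.155 0.01 ]
side [[426.6, 0.0, 283.3], [0.0, 426.6, 202.6], [0.0, 0.0, 1.0]] [[-0.998, -0.07, 0.001], [-0.028, 0.387, -0.922], [0.064, -0.92, -0.388]] [0.552, 0.082, 1.009]
side heatsink 0.73 [239. 301.] [0.507 0.111 0.033]
side heatsink 0.69 [213. 283.] [ 0.559 -0.066  0.014]
side heatsink 0.66 [202. 328.] [ 0.441 -0.138  0.019]
side fence 0.62 [265. 274.] [0.558 0.186 0.012]
side end_stop 0.2 [308. 274.] [0.545 0.345 0.024]
side lever_ball 0.52 [263. 280.] [0.541 0.258 0.059]
side tin 0.61 [226. 316.] [0.475 0.021 0.024]
{'time_s': 0.7, 'joints': array([-76.94822653,  26.78369864,  -0.6644189 ,  91.82914498,
         0.34378547,  61.38856709,  -3.22620473]), 'qd': array([ 0.00124517,  0.02818243,  0.02696052, -0.02763606,  0.08245196,
       -0.02158387,  0.08379166]), 'tau': array([-1.77660528e-03, -5.32076454e+01,  2.22804223e-02, -2.51580209e+01,
        1.18581377e-02,  1.40652395e-03,  3.32728268e-05]), 'tcp_pos': array([0.17391461, 0.62628864, 0.25330523]), 'orientation': array([1.79999300e+02, 2.37304511e-03, 1.64479789e+02]), 'force': array([ 0.7109943 , -0.13695699,  0.0243826 ]), 'ft_torque': array([-0.00705641, -0.01353927, -0.00034638]), 'grip_force': 0.0, 'finger_gap': 0.08544321168917414}
```

View pics/top0.png

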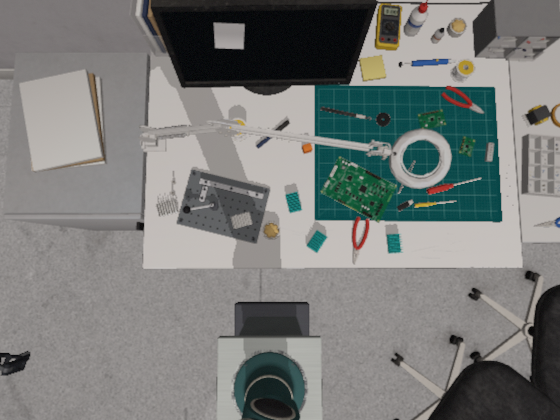

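View pics/side0.png

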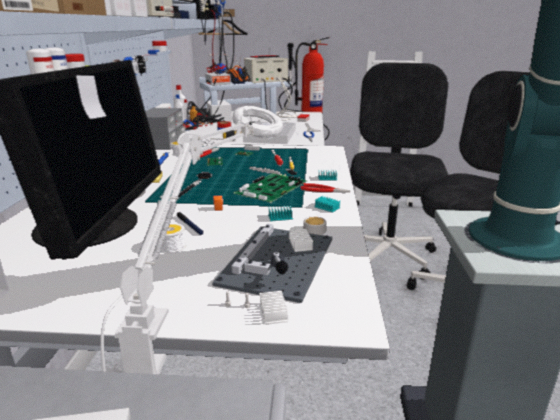

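Candidates for the heat sink in the top view are the grey one on the plate (219,242), the spare left of the plate (204,167), and turquoise look-alikes at (201,293), (240,317) and (243,393). I choose (219,242): grey, lying on the plate, near right of the corner. A close crop will check this.

```bash
python3 - <<'E'
from h import *
a=cv2.imread("pics/top0.png")[155:255,150:290];b=cv2.imread("pics/side0.png")[215:330,205:345]
a=cv2.resize(a,None,fx=5.6,fy=5.6,interpolation=cv2.INTER_CUBIC)
cv2.imwrite("pics/crop0.png",a)
b=cv2.resize(b,None,fx=5,fy=5,interpolation=cv2.INTER_CUBIC);cv2.imwrite("pics/crop1.png",b)
d=np.load("top0.npy")
# height map
P=camera_params("top");K=np.array(P["K"]);R=np.array(P["R"]);t=np.array(P["t"])
r,c=np.mgrid[155:255,150:290];z=d[155:255,150:290]
pc=np.stack([(c-K[0,2])/K[0,0]*z,(r-K[1,2])/K[1,1]*z,z],-1);W=(pc-t)@R
np.save("W.npy",W)
g=cv2.cvtColor(cv2.imread("pics/top0.png"),cv2.COLOR_BGR2GRAY)[155:255,150:290]
m=((g<115)).astype(np.uint8);m=cv2.morphologyEx(m,cv2.MORPH_CLOSE,np.ones((9,9)));m=cv2.morphologyEx(m,cv2.MORPH_OPEN,np.ones((9,9)))
cs=max(cv2.findContours(m,0,2)[0],key=cv2.contourArea)
rr=cv2.minAreaRect(cs);bx=cv2.boxPoints(rr);print(rr,bx+[150,155])
for p in bx:
    # ray at z=0.01
    q=np.array([(p[0]+150-K[0,2])/K[0,0],(p[1]+155-K[1,2])/K[1,1],1])
    o=-R.T@t;v=R.T@q;print(np.round(o+v*(0.01-o[2])/v[2],4))
hm=W[...,2]
print("bench z",np.median(hm[5:20,5:30]),"plate",np.median(hm[40:60,85:95]))
E
```

```text
((80.17647552490234, 52.79412078857422), (96.7717056274414, 56.753334045410156), 14.03624439239502) [[176.35295105 223.58824158]
 [190.11766052 168.52941799]
 [284.         192.        ]
 [270.23529053 247.05882263]]
[0.498  0.2908 0.01  ]
[0.6742 0.252  0.01  ]
[ 0.5986 -0.0477  0.01  ]
[ 0.4243 -0.0043  0.01  ]
bench z 0.0007945310341242661 plate 0.01114375909741891
```

View pics/crop0.png

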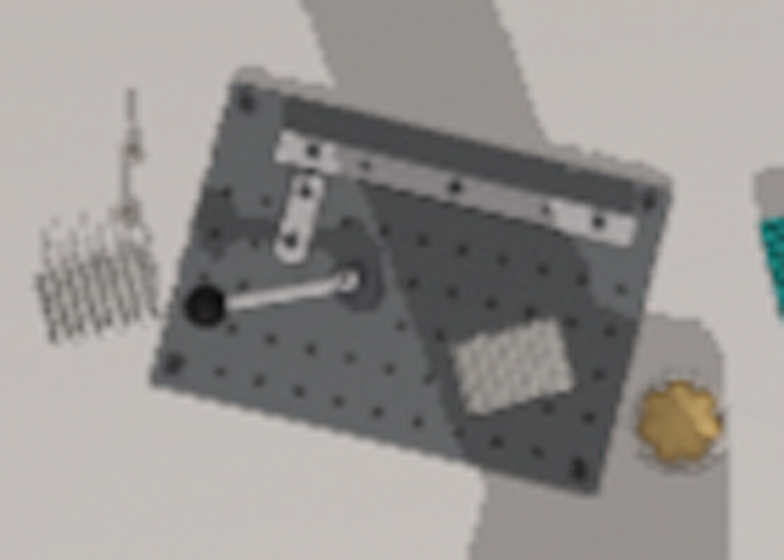

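View pics/crop1.png

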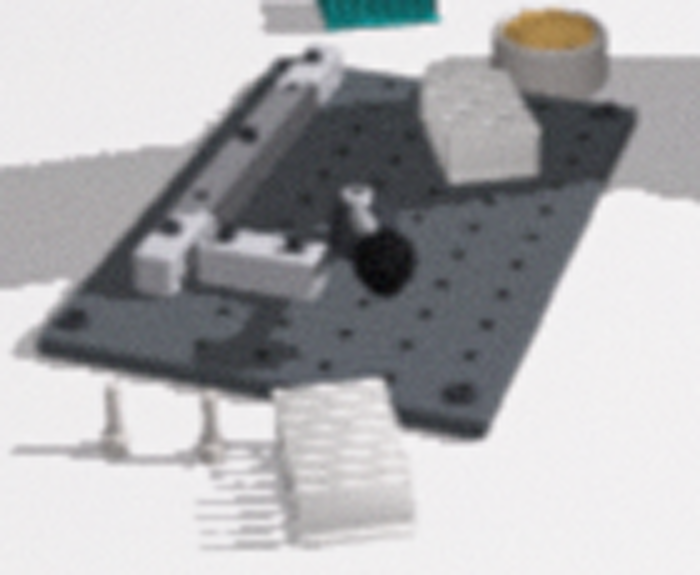

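The crop confirms the grey finned heat sink on the plate, with crop corners about (455,345), (555,320), (575,385) and (478,413). The plate corners are (235,85), (668,190), (597,492) and (152,382). The ball is at (206,305), the spare at (95,280), the bolts at (130,150) and (130,210), and the tin at (680,422).

```bash
cat >> h.py <<'E'
def ray(cam,uv,z):
    P=camera_params(cam);K=np.array(P["K"]);R=np.array(P["R"]);t=np.array(P["t"])
    o=-R.T@t;v=R.T@np.array([(uv[0]-K[0,2])/K[0,0],(uv[1]-K[1,2])/K[1,1],1]);return (o+v*(z-o[2])/v[2])[:2]
def crop(cam,uv,z,o=(150,155),f=5.6):
    return ray(cam,[(uv[0]+.5)/f-.5+o[0],(uv[1]+.5)/f-.5+o[1]],z)
def rigid(m,w):
    m=np.array(m);w=np.array(w);a=m-m.mean(0);b=w-w.mean(0)
    th=np.arctan2((a[:,0]*b[:,1]-a[:,1]*b[:,0]).sum(),(a*b).sum());c,s=np.cos(th),np.sin(th)
    R=np.array([[c,-s],[s,c]]);t=w.mean(0)-R@m.mean(0);return th,R,t,np.linalg.norm(m@R.T+t-w,axis=1)
E
python3 - <<'E'
from h import *
w=[crop("top",p,.01) for p in [(235,85),(668,190),(597,492),(152,382)]]
th,R,t,e=rigid([(.09,.13),(.09,-.13),(-.09,-.13),(-.09,.13)],w);print("fix top",th,t,e*1e3)
ws=[crop("side",p,.01,(205,215),5) for p in [(285,60),(636,112),(484,432),(42,340)]]
th2,R2,t2,e2=rigid([(.09,-.13),(-.09,-.13),(-.09,.13),(.09,.13)],ws);print("fix side",th2,t2,e2*1e3)
h=[crop("top",p,.034) for p in [(453,345),(556,318),(576,385),(476,414)]]
hs,Rh,tt,eh=rigid([(.02,.03),(.02,-.03),(-.02,-.03),(-.02,.03)],h);print("hs",hs,tt,eh*1e3,"in fix",hs-th,R.T@(tt-t))
b=crop("top",(206,305),.05);bs=crop("side",(384,263),.05,(205,215),5)
for q in (b,bs):
    f=R.T@(q-t);print("ball",q,f,np.degrees(np.arctan2(f[1]-.032,f[0]+.0075)),np.hypot(f[1]-.032,f[0]+.0075))
for n,p in dict(tin=(680,418),spare=(98,280),b1=(130,150),b2=(128,212)).items():
    q=crop("top",p,.02);print(n,q,R.T@(q-t))
print("fence L/R near top edge", R.T@(crop("top",(276,162),.028)-t),R.T@(crop("top",(631,245),.028)-t))
np.savez("fix.npz",R=R,t=t,th=th)
E
```

```text
fix top -0.23923398309519317 [0.55477908 0.14426582] [3.43694979 4.09357917 2.22550957 3.2191853 ]
fix side -0.2511226858904814 [0.55288899 0.15423055] [3.152333   3.67209823 1.63555175 3.44419538]
hs 0.2843066081598185 [0.5077021  0.08394796] [0.53731765 1.61509322 0.87197845 2.0377148 ] in fix 0.5235405912550117 [-0.03144339 -0.06975528]
ball [0.5393993  0.25118693] [-0.04027762  0.1002316 ] 115.65905328718509 0.07569626244691743
ball [0.53872065 0.25637335] [-0.04216592  0.10510951] 115.36863687427635 0.08091183739995096
tin [ 0.47950328 -0.00674423] [-0.03734881 -0.16454649]
spare [0.55687684 0.31881079] [-0.03932189  0.17007097]
b1 [0.63065851 0.30315059] [0.03606928 0.17233997]
b2 [0.59534809 0.30322499] [0.00174688 0.16404515]
fence L/R near top edge [0.04793003 0.08896887] [ 0.04955601 -0.11516459]
```

```bash
cat > go.py <<'E'
import sys;from h import *
f=np.load("fix.npz");x,y,z,yaw=map(float,sys.argv[1:5])  # fixture mm, world z mm of TCP, yaw rel fixture deg (0: tool y = fixture y)
s=observe();Rt=Ro.from_euler("xyz",s["orientation"],degrees=True)
w=np.r_[f["R"]@[x/1e3,y/1e3]+f["t"],z/1e3]
T=Ro.from_euler("xyz",[180,0,180+np.degrees(f["th"])+yaw],degrees=True)
fx=f["R"].T@(s["tcp_pos"][:2]-f["t"])*1e3
print("now fix",fx.round(1),"z",(s["tcp_pos"][2]*1e3).round(1),"t",s["time_s"],"F",np.round(s["force"],1),"gap",s["finger_gap"].round(4))
print("need dp/60mm",(Rt.inv().apply(w-s["tcp_pos"])/.06).round(3),"rot/60deg",((Rt.inv()*T).as_rotvec(degrees=True)/60).round(3))
E
python3 go.py -85 -70 120 0
python3 - <<'E'
from h import *
d=np.load("top0.npy")
for c in range(150,390,30):
    for r in range(124,152,3):
        w=world("top",d,(r,c))
        if w[2]>.1: print(r,c,w.round(2))
E
```

```text
133 150 [0.76 0.35 0.12]
127 180 [0.76 0.25 0.17]
130 180 [0.75 0.24 0.18]
133 180 [0.75 0.25 0.14]
136 180 [0.73 0.25 0.16]
124 210 [0.74 0.15 0.25]
127 210 [0.74 0.15 0.24]
130 210 [0.74 0.16 0.2 ]
127 240 [0.73 0.07 0.25]
130 240 [0.73 0.07 0.22]
130 270 [ 0.73 -0.01  0.24]
133 270 [ 0.72 -0.01  0.24]
136 270 [ 0.72 -0.01  0.21]
136 300 [ 0.71 -0.09  0.23]
139 300 [ 0.71 -0.09  0.2 ]
139 330 [ 0.71 -0.17  0.22]
142 330 [ 0.7  -0.17  0.21]
145 330 [ 0.7  -0.17  0.19]
145 360 [ 0.7  -0.25  0.21]
148 360 [ 0.7  -0.26  0.18]Traceback (most recent call last):
  File "go.py", line 7, in <module>
    print("now fix",fx.round(1),"z",(s["tcp_pos"][2]*1e3).round(1),"t",s["time_s"],"F",np.round(s["force"],1),"gap",s["finger_gap"].round(4))
                                                                                                                    ^^^^^^^^^^^^^^^^^^^^^
AttributeError: 'float' object has no attribute 'round'
```

```bash
sed -i 's/s\["finger_gap"\].round(4)/round(s["finger_gap"],4)/' go.py; python3 go.py -85 -70 120 0
```

```text
now fix [-484.2  378. ] z 253.3 t 0.7 F [ 0.7 -0.1  0. ] gap 0.0854
need dp/60mm [-6.887 -7.253  2.222] rot/60deg [ 0.    0.   -0.03]
```

```bash
python3 -m creep '{"dp":[[-0.2,-0.2,0],[-0.46,-0.48,0],[-0.46,-0.48,0],[-0.46,-0.48,0],[-0.46,-0.48,0]],"delta_rot":[[0,0,-0.03],[0,0,0],[0,0,0],[0,0,0],[0,0,0]]}' 0.3
python3 -m creep '{"dp":[[-0.46,-0.48,0],[-0.46,-0.48,0],[-0.46,-0.48,0],[-0.46,-0.48,0],[-0.46,-0.48,0]],"delta_rot":[[0,0,0],[0,0,0],[0,0,0],[0,0,0],[0,0,0]]}'
python3 -m creep '{"dp":[[-0.46,-0.48,0.2],[-0.46,-0.48,0.3],[-0.46,-0.48,0.4],[-0.46,-0.48,0.4],[-0.46,-0.48,0.4]],"delta_rot":[[0,0,0],[0,0,0],[0,0,0],[0,0,0],[0,0,0]]}'
python3 go.py -85 -70 60 0
```

```text
time_s: 1.32
tcp_pos: [0.2629, 0.4723, 0.2535]
orientation: [180.0, 0.0, 166.3]
force: [0.3, -0.1, 0.1]
finger_gap: 0.0299
grip_force: 0.0
time_s: 1.95
tcp_pos: [0.3627, 0.2997, 0.2536]
orientation: [180.0, 0.0, 166.3]
force: [-0.2, -0.0, -0.4]
finger_gap: 0.0298
grip_force: 0.0
time_s: 2.58
tcp_pos: [0.4629, 0.1273, 0.151]
orientation: [180.0, 0.1, 166.3]
force: [0.1, 0.2, 0.4]
finger_gap: 0.0303
grip_force: 0.0
now fix [-85.3 -38.2] z 151.0 t 2.575 F [0.1 0.2 0.4] gap 0.0303
need dp/60mm [-0.003 -0.531  1.516] rot/60deg [0.001 0.001 0.   ]
```

```bash
python3 -m creep '{"dp":[[0,-0.3,0.3],[0,-0.23,0.6],[0,0,0.4],[0,0,0.2],[0,0,0]],"delta_rot":[[0,0,0],[0,0,0],[0,0,0],[0,0,0],[0,0,0]]}'
python3 - <<'E'
from h import *
im,d=capture("side");im2,d2=capture("top")
s=observe();print(s["tcp_pos"])
T=s["tcp_pos"]
u=pix("side",T-[0,0,.022]);print("side tip px",u)
c0,r0=int(u[0])-80,int(u[1])-70
a=cv2.resize(im[r0:r0+120,c0:c0+160],None,fx=5,fy=5,interpolation=cv2.INTER_CUBIC);print(c0,r0,(u-[c0,r0])*5)
cv2.imwrite("pics/s2.png",a);cv2.imwrite("pics/t2.png",cv2.resize(im2[155:255,150:290],None,fx=5.6,fy=5.6,interpolation=cv2.INTER_CUBIC))
E
```

```text
time_s: 3.2
tcp_pos: [0.4544, 0.0974, 0.061]
orientation: [-180.0, -0.0, 166.3]
force: [0.1, -0.1, 1.2]
finger_gap: 0.0305
grip_force: 0.0
[0.45512594 0.0976629  0.06196954]
side tip px [324.87843634 234.43338815]
244 164 [404.39218172 352.16694077]
```

View pics/s2.png

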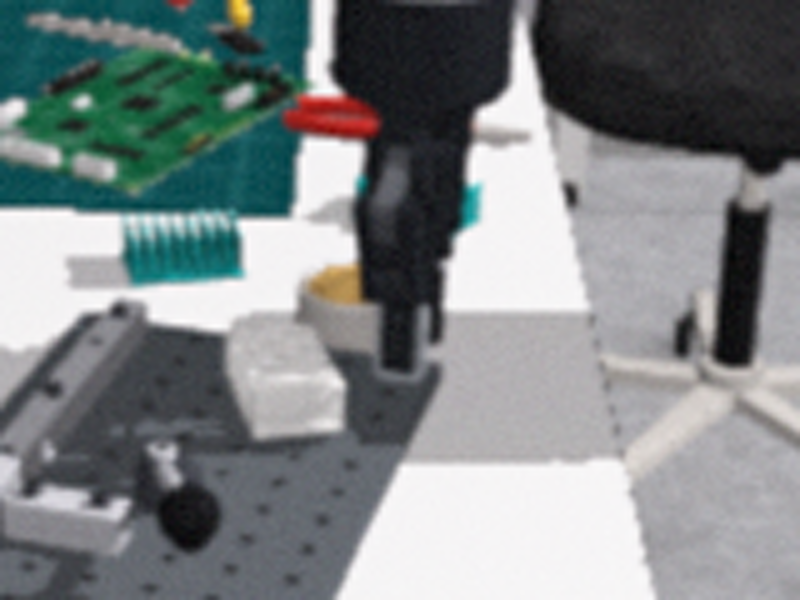

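```bash
python3 -m creep '{"dp":[[0,0,0.15],[0,0,0.12],[0,0,0.08],[0,0,0]],"delta_rot":[[0,0,0],[0,0,0],[0,0,0],[0,0,0]]}'
python3 -m creep '{"dp":[[-0.1,0,0],[-0.1,0,0],[-0.1,0,0],[-0.1,0,0],[-0.1,0,0]],"delta_rot":[[0,0,0],[0,0,0],[0,0,0],[0,0,0],[0,0,0]]}'
python3 go.py -1 -70 40 0
```

```text
time_s: 3.8
tcp_pos: [0.4542, 0.0972, 0.0399]
orientation: [-180.0, -0.0, 166.3]
force: [-0.2, -0.3, 0.7]
finger_gap: 0.0294
grip_force: 0.0
time_s: 4.42
tcp_pos: [0.484, 0.0902, 0.0403]
orientation: [180.0, -0.0, 166.3]
force: [-0.9, 1.2, 0.1]
finger_gap: 0.0297
grip_force: 0.3
now fix [-56.  -69.3] z 40.3 t 4.425 F [-0.9  1.2  0.1] gap 0.0297
need dp/60mm [-0.916 -0.011  0.005] rot/60deg [ 0. -0. -0.]
```

```bash
python3 -m creep '{"dp":[[-0.12,0,0],[-0.12,0,0],[-0.12,0,0],[-0.12,0,0],[-0.12,0,0]],"delta_rot":[[0,0,0],[0,0,0],[0,0,0],[0,0,0],[0,0,0]]}'
python3 - <<'E'
from h import *
im,d=capture("side")
a=cv2.resize(im[190:290,225:365],None,fx=5,fy=5,interpolation=cv2.INTER_CUBIC);cv2.imwrite("pics/s3.png",a)
E
```

```text
time_s: 5.05
tcp_pos: [0.5189, 0.0815, 0.0402]
orientation: [-180.0, -0.0, 166.3]
force: [0.1, 0.7, 1.1]
finger_gap: 0.0301
grip_force: 0.4
```

View pics/s3.png

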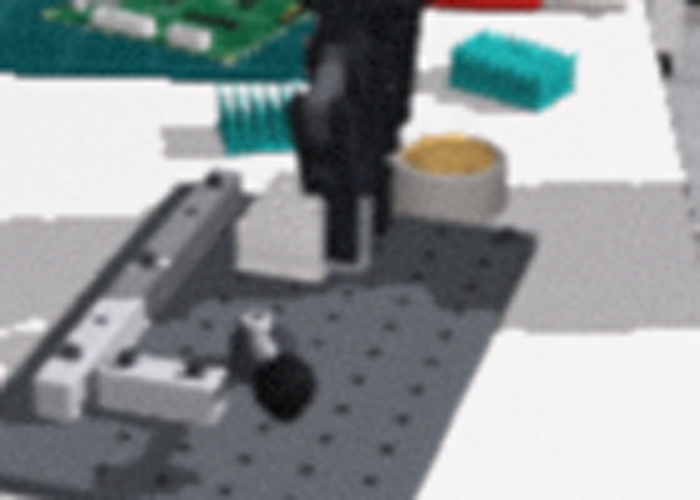

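The heat sink (at crop 285,230) now sits square against both fingertips. I'll go on slowly to the fence.

```bash
python3 -m creep '{"dp":[[-0.08,0,0],[-0.08,0,0],[-0.05,0,0],[-0.03,0,0],[0,0,0]],"delta_rot":[[0,0,0],[0,0,0],[0,0,0],[0,0,0],[0,0,0]]}'
python3 go.py -1 -70 40 0
```

```text
time_s: 5.72
tcp_pos: [0.5328, 0.0782, 0.0403]
orientation: [180.0, 0.0, 166.3]
force: [0.5, 0.2, -0.0]
finger_gap: 0.0297
grip_force: 0.0
now fix [ -5.7 -69.4] z 40.3 t 5.725 F [ 0.5  0.2 -0. ] gap 0.0297
need dp/60mm [-0.079 -0.01   0.005] rot/60deg [ 0.  0. -0.]
```

```bash
python3 -m creep '{"dp":[[-0.03,0,0],[-0.03,0,0],[-0.02,0,0]],"delta_rot":[[0,0,0],[0,0,0],[0,0,0]]}'
python3 go.py -1 -70 40 0
```

```text
time_s: 6.1
tcp_pos: [0.5372, 0.0772, 0.0403]
orientation: [180.0, -0.0, 166.3]
force: [-1.6, 1.5, -0.2]
finger_gap: 0.0299
grip_force: 1.0
now fix [ -1.2 -69.3] z 40.3 t 6.1 F [-1.6  1.5 -0.2] gap 0.0299
need dp/60mm [-0.003 -0.011  0.005] rot/60deg [ 0. -0. -0.]
```

```bash
python3 -m creep '{"dp":[[-0.02,0,0],[-0.02,0,0]],"delta_rot":[[0,0,0],[0,0,0]]}'
python3 -m creep '{"dp":[[-0.02,0,0],[0,0,0]],"delta_rot":[[0,0,0],[0,0,0]]}'
python3 go.py -1 -70 40 0
```

```text
time_s: 6.35
tcp_pos: [0.5375, 0.0772, 0.04]
orientation: [-180.0, -0.3, 166.3]
force: [-7.8, 2.4, 6.2]
finger_gap: 0.0301
grip_force: 4.1
time_s: 6.6
tcp_pos: [0.5375, 0.0772, 0.0399]
orientation: [-180.0, -0.4, 166.3]
force: [-8.9, 2.0, 7.8]
finger_gap: 0.0299
grip_force: 4.7
now fix [ -0.8 -69.2] z 39.9 t 6.6 F [-8.9  2.   7.8] gap 0.0299
need dp/60mm [ 0.003 -0.013 -0.001] rot/60deg [-0.001 -0.007  0.001]
```

```bash
python3 -m creep '{"dp":[[0.1,0,0],[0.2,0,-0.2],[0,0,-0.6],[0,0,-0.5],[0,0,0]],"delta_rot":[[0,0,0],[0,0,0],[0,0,0],[0,0,0],[0,0,0]]}' 1
python3 go.py 28 -138 110 0
python3 - <<'E'
from h import *
im,d=capture("top")
a=cv2.resize(im[155:255,150:290],None,fx=5.6,fy=5.6,interpolation=cv2.INTER_CUBIC);cv2.imwrite("pics/t3.png",a)
im,d=capture("side")
a=cv2.resize(im[190:290,205:345],None,fx=5,fy=5,interpolation=cv2.INTER_CUBIC);cv2.imwrite("pics/s4.png",a)
E
```

```text
time_s: 7.22
tcp_pos: [0.5252, 0.0813, 0.1214]
orientation: [179.8, 0.3, 166.3]
force: [-0.0, 0.2, -1.0]
finger_gap: -0.0003
grip_force: 0.0
now fix [-13.8 -68.2] z 121.4 t 7.225 F [-0.   0.2 -1. ] gap -0.0003
need dp/60mm [-0.696 -1.164  0.19 ] rot/60deg [0.003 0.006 0.   ]
```

View pics/s4.png

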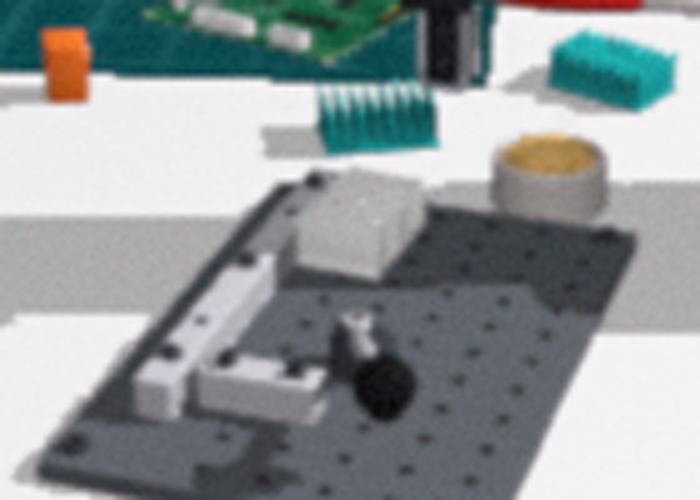

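The heat sink (crop 360,220) is flat on the fence, with its near-left bottom corner at about (377,278) in the crop.

```bash
python3 - <<'E'
from h import *
f=np.load("fix.npz");g=lambda p,z:(f["R"].T@(crop("side",p,z,(205,190),5)-f["t"])*1e3).round(1)
print("sink NL bottom",g((377,278),.01),"NL top",g((384,228),.034),"NR top",g((428,186),.034),"FL top",g((303,213),.034))
print("fence left near top",g((181,362),.028),"stop right-near top",g((327,372),.028),"ball",g((384,388),.05))
E
```

```text
sink NL bottom [  9.6 -44.6] NL top [  7.2 -47.3] NR top [  0.9 -93.6] FL top [ 46.3 -50.1]
fence left near top [51.8 76.9] stop right-near top [-6.  66.4] ball [-42.2 105.1]
```

```bash
python3 -m creep '{"dp":[[-0.2,-0.5,0],[-0.3,-0.5,0],[-0.2,-0.23,0.3],[0,0,0.4],[0,0,0.3]],"delta_rot":[[0,0,0],[0,0,0],[0,0,0],[0,0,0],[0,0,0]]}'
python3 -m creep '{"dp":[[0,0,0.2],[0,0,0.1],[0,0,0]],"delta_rot":[[0,0,0],[0,0,0],[0,0,0]]}'
python3 go.py 29 16 43 0
```

```text
time_s: 7.95
tcp_pos: [0.5455, -0.0013, 0.0563]
orientation: [-180.0, -0.1, 166.3]
force: [-0.3, -0.3, 0.2]
finger_gap: -0.0002
grip_force: 0.0
time_s: 8.32
tcp_pos: [0.5465, -0.0009, 0.0401]
orientation: [-180.0, -0.0, 166.3]
force: [-0.0, -0.2, -0.4]
finger_gap: 0.0
grip_force: 0.0
now fix [  26.4 -143. ] z 40.1 t 8.325 F [-0.  -0.2 -0.4] gap 0.0
need dp/60mm [-0.044  2.65  -0.048] rot/60deg [-0. -0.  0.]
```

```bash
python3 -m creep '{"dp":[[-0.03,0.1,-0.02],[0,0.1,0],[0,0.1,0],[0,0.1,0],[0,0.1,0]],"delta_rot":[[0,0,0],[0,0,0],[0,0,0],[0,0,0],[0,0,0]]}'
python3 -m creep '{"dp":[[0,0.1,0],[0,0.1,0],[0,0.1,0],[0,0.1,0],[0,0.1,0]],"delta_rot":[[0,0,0],[0,0,0],[0,0,0],[0,0,0],[0,0,0]]}'
python3 -m creep '{"dp":[[0,0.1,0],[0,0.1,0],[0,0.1,0],[0,0.1,0],[0,0.1,0]],"delta_rot":[[0,0,0],[0,0,0],[0,0,0],[0,0,0],[0,0,0]]}'
python3 go.py 28 -15 42 0
```

```text
time_s: 8.95
tcp_pos: [0.5556, 0.0278, 0.0416]
orientation: [-180.0, 0.0, 166.3]
force: [-0.5, -0.5, 1.1]
finger_gap: -0.0002
grip_force: 0.4
time_s: 9.57
tcp_pos: [0.5626, 0.0571, 0.0415]
orientation: [-180.0, -0.0, 166.3]
force: [-0.5, -0.5, 0.9]
finger_gap: 0.0001
grip_force: 0.5
time_s: 10.2
tcp_pos: [0.5697, 0.0862, 0.0415]
orientation: [-180.0, 0.0, 166.3]
force: [-0.8, -1.5, -0.3]
finger_gap: 0.0003
grip_force: 0.4
now fix [ 28.3 -52.8] z 41.5 t 10.2 F [-0.8 -1.5 -0.3] gap 0.0003
need dp/60mm [ 0.005  0.63  -0.009] rot/60deg [-0.  0. -0.]
```

```bash
python3 -m creep '{"dp":[[0,0.1,0],[0,0.1,0],[0,0.1,0],[0,0.1,0],[0,0.05,0]],"delta_rot":[[0,0,0],[0,0,0],[0,0,0],[0,0,0],[0,0,0]]}'
python3 -m creep '{"dp":[[0,0.03,0],[0,0.03,0],[0,0.03,0]],"delta_rot":[[0,0,0],[0,0,0],[0,0,0]]}'
python3 go.py 28 -15 42 0
python3 - <<'E'
from h import *
im,d=capture("side")
a=cv2.resize(im[190:290,205:345],None,fx=5,fy=5,interpolation=cv2.INTER_CUBIC);cv2.imwrite("pics/s5.png",a)
E
```

```text
time_s: 10.82
tcp_pos: [0.5761, 0.1127, 0.0415]
orientation: [180.0, 0.0, 166.3]
force: [0.2, -1.1, 0.4]
finger_gap: 0.0005
grip_force: 0.5
time_s: 11.2
tcp_pos: [0.5774, 0.1172, 0.0415]
orientation: [-180.0, 0.0, 166.3]
force: [0.4, -0.8, 0.9]
finger_gap: 0.0002
grip_force: 0.4
now fix [ 28.4 -20.9] z 41.5 t 11.2 F [ 0.4 -0.8  0.9] gap 0.0002
need dp/60mm [ 0.006  0.098 -0.008] rot/60deg [-0.  0. -0.]
```

View pics/s5.png

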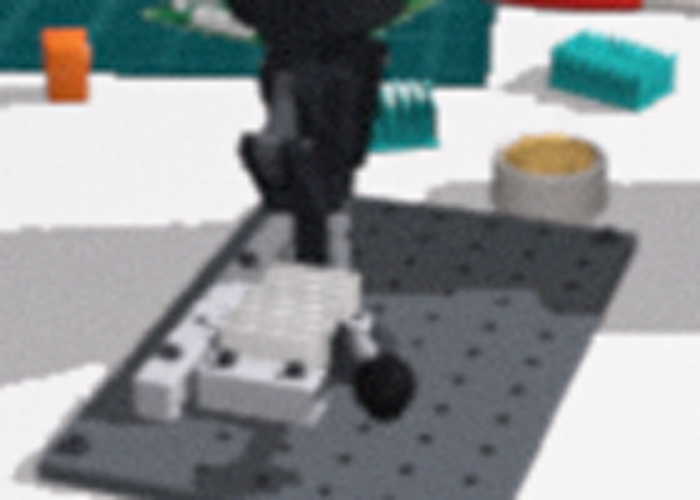

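The heat sink (crop 290,310) is still along the fence and nearly at the stop (255,375). I'll creep on until the force rises.

```bash
python3 -m creep '{"dp":[[0,0.03,0],[0,0.03,0],[0,0.02,0]],"delta_rot":[[0,0,0],[0,0,0],[0,0,0]]}'
python3 -m creep '{"dp":[[0,0.02,0],[0,0.02,0]],"delta_rot":[[0,0,0],[0,0,0]]}'
python3 go.py 28 -15 42 0
```

```text
time_s: 11.62
tcp_pos: [0.5786, 0.1221, 0.0415]
orientation: [180.0, 0.0, 166.3]
force: [-0.3, -1.7, 1.0]
finger_gap: 0.0002
grip_force: 0.6
time_s: 11.88
tcp_pos: [0.5793, 0.124, 0.0416]
orientation: [-180.0, 0.0, 166.3]
force: [0.7, -2.7, 1.2]
finger_gap: -0.0
grip_force: 1.0
now fix [ 28.6 -13.8] z 41.6 t 11.875 F [ 0.7 -2.7  1.2] gap -0.0
need dp/60mm [ 0.011 -0.019 -0.007] rot/60deg [-0.     0.001 -0.001]
```

```bash
python3 -m creep '{"dp":[[0,0.02,0],[0,0.01,0]],"delta_rot":[[0,0,0],[0,0,0]]}'
python3 -m creep '{"dp":[[0,0.02,0],[0,0,0]],"delta_rot":[[0,0,0],[0,0,0]]}'
python3 go.py 28 -15 42 0
```

```text
time_s: 12.12
tcp_pos: [0.5798, 0.1258, 0.0416]
orientation: [-180.0, 0.0, 166.3]
force: [1.7, -3.4, 0.8]
finger_gap: 0.0
grip_force: 1.4
time_s: 12.38
tcp_pos: [0.58, 0.1264, 0.0416]
orientation: [-180.0, 0.0, 166.2]
force: [1.9, -4.2, 2.8]
finger_gap: 0.0001
grip_force: 2.2
now fix [ 28.7 -11.4] z 41.6 t 12.375 F [ 1.9 -4.2  2.8] gap 0.0001
need dp/60mm [ 0.012 -0.061 -0.007] rot/60deg [-0.001  0.    -0.001]
```

```bash
python3 -m creep '{"dp":[[0,0.02,0],[0,0.02,0]],"delta_rot":[[0,0,0],[0,0,0]]}'
python3 go.py 28 -15 42 0
python3 - <<'E'
from h import *
im,d=capture("side")
a=cv2.resize(im[220:290,225:325],None,fx=8,fy=8,interpolation=cv2.INTER_CUBIC);cv2.imwrite("pics/s6.png",a)
E
```

```text
time_s: 12.62
tcp_pos: [0.5801, 0.1266, 0.0415]
orientation: [-179.8, -0.0, 166.2]
force: [-0.4, -10.5, 4.4]
finger_gap: -0.0
grip_force: 5.3
now fix [ 28.7 -11.1] z 41.5 t 12.625 F [ -0.4 -10.5   4.4] gap -0.0
need dp/60mm [ 0.012 -0.064 -0.008] rot/60deg [-0.003 -0.    -0.002]
```

View pics/s6.png

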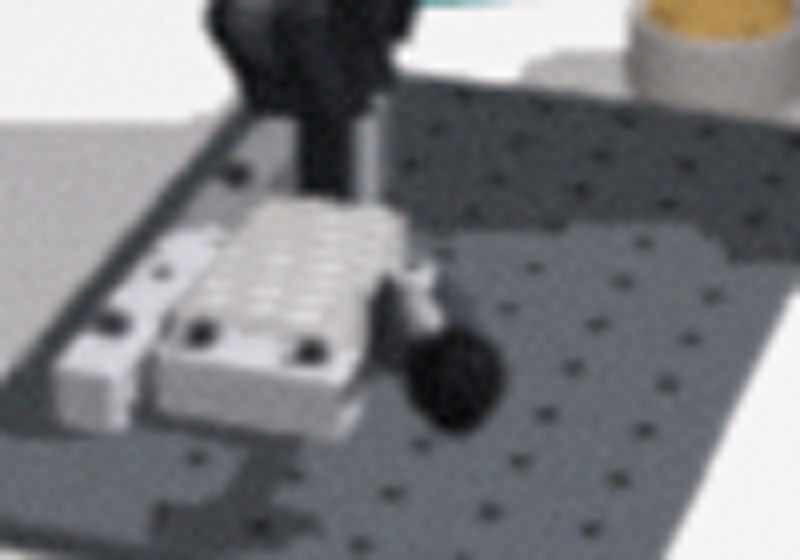

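```bash
python3 -m creep '{"dp":[[0,-0.1,0],[0,-0.1,-0.2],[0,0,-0.6],[0,0,-0.6],[0,0,0]],"delta_rot":[[0,0,0],[0,0,0],[0,0,0],[0,0,0],[0,0,0]]}'
python3 - <<'E'
from h import *
print(observe()["joints"].round(1))
p=np.array([-7.5,32]);
a=np.radians(115.5-31);print("start",p+78*np.array([np.cos(a),np.sin(a)]))
E
python3 go.py 0 110 115 -60
```

```text
time_s: 13.3
tcp_pos: [0.5793, 0.1192, 0.1291]
orientation: [179.8, 0.3, 166.3]
force: [-0.5, -0.8, 0.4]
finger_gap: -0.0001
grip_force: 0.0
[-26.2  30.1  14.7 106.7 -10.7  44.2  70.6]
start [-2.40313034e-02  1.09640903e+02]
now fix [ 29.7 -18.6] z 129.1 t 13.3 F [-0.5 -0.8  0.4] gap -0.0001
need dp/60mm [0.495 2.142 0.242] rot/60deg [0.006 0.002 1.001]
```

```bash
python3 -m creep '{"dp":[[0.13,0.45,0],[0.13,0.45,0],[0.13,0.45,0],[0.13,0.45,0],[0.11,0.43,0]],"delta_rot":[[0,0,0],[0,0,0],[0,0,0],[0,0,0],[0,0,0]]}'
python3 -m creep '{"dp":[[0,0,0],[0,0,0],[0,0,0],[0,0,0],[0,0,0]],"delta_rot":[[0,0,0.16],[0,0,0.16],[0,0,0.16],[0,0,0.16],[0,0,0.16]]}'
python3 -m creep '{"dp":[[0,0,0],[0,0,0],[0,0,0]],"delta_rot":[[0,0,0.16],[0,0,0.12],[0,0,0]]}'
python3 go.py -8 115 62 -64.5;python3 -c "
from h import *;print(observe()['joints'].round(1))
im,d=capture('top');cv2.imwrite('pics/t4.png',cv2.resize(im[155:255,150:290],None,fx=5.6,fy=5.6,interpolation=cv2.INTER_CUBIC))"
```

```text
time_s: 13.92
tcp_pos: [0.5714, 0.2584, 0.1248]
orientation: [-180.0, -0.1, 166.3]
force: [-0.3, -0.7, -0.1]
finger_gap: 0.0004
grip_force: 0.0
time_s: 14.55
tcp_pos: [0.5715, 0.2573, 0.1248]
orientation: [-179.9, -0.1, 118.0]
force: [0.6, 0.1, 0.0]
finger_gap: -0.0004
grip_force: 0.0
time_s: 14.92
tcp_pos: [0.5716, 0.2574, 0.1248]
orientation: [-179.9, 0.0, 101.6]
force: [-0.5, -0.0, 0.1]
finger_gap: -0.0001
grip_force: 0.0
now fix [-10.5 113.9] z 124.8 t 14.925 F [-0.5 -0.   0.1] gap -0.0001
need dp/60mm [-0.     0.047  1.046] rot/60deg [-0.001  0.    -0.003]
[-49.3  35.8  30.3 102.1 -23.2  48.5   3.5]
```

```bash
python3 -m creep '{"dp":[[0,0.05,0.2],[0,0,0.4],[0,0,0.3],[0,0,0.14],[0,0,0]],"delta_rot":[[0,0,0],[0,0,0],[0,0,0],[0,0,0],[0,0,0]]}'
python3 go.py -8 115 62 -64.5
python3 -m creep '{"dp":[[0,-0.08,0],[0,-0.08,0],[0,-0.04,0]],"delta_rot":[[0,0,0],[0,0,0],[0,0,0]]}'
python3 go.py -8 115 62 -64.5
```

```text
time_s: 15.6
tcp_pos: [0.5752, 0.2572, 0.0624]
orientation: [-179.9, 0.0, 101.5]
force: [0.8, 0.7, 0.9]
finger_gap: -0.0003
grip_force: 0.0
now fix [ -6.9 114.5] z 62.4 t 15.6 F [0.8 0.7 0.9] gap -0.0003
need dp/60mm [ 0.015 -0.013  0.007] rot/60deg [-0.001  0.    -0.005]
time_s: 15.98
tcp_pos: [0.5637, 0.2553, 0.0637]
orientation: [179.9, -0.0, 101.5]
force: [2.1, 0.8, -1.2]
finger_gap: 0.0002
grip_force: 0.8
now fix [-17.6 110. ] z 63.7 t 15.975 F [ 2.1  0.8 -1.2] gap 0.0002
need dp/60mm [0.007 0.181 0.029] rot/60deg [ 0.001 -0.    -0.005]
```

```bash
cat > arc.py <<'E'
from h import *
f=np.load("fix.npz");s=observe();q=f["R"].T@(s["tcp_pos"][:2]-f["t"])*1e3-[-7.5,32]
yaw=s["orientation"][2]-180-np.degrees(f["th"])
print("ang %.1f r %.1f z %.1f toolyaw %.1f -> lag %.1f (want 18)"%(np.degrees(np.arctan2(q[1],q[0]))%360,np.hypot(*q),s["tcp_pos"][2]*1e3,yaw,(yaw+180-np.degrees(np.arctan2(q[1],q[0])))%360),s["force"].round(1),s["joints"].round(0))
E
python3 arc.py
python3 -m creep '{"dp":[[0.03,-0.11,0],[0.03,-0.11,0],[0.03,-0.11,0],[0.03,-0.11,0],[0.03,-0.11,0]],"delta_rot":[[0,0,-0.083],[0,0,-0.083],[0,0,-0.083],[0,0,-0.083],[0,0,-0.083]]}'
python3 arc.py
```

```text
ang 97.4 r 78.7 z 63.7 toolyaw -64.8 -> lag 17.8 (want 18) [ 2.1  0.8 -1.2] [-48.  40.  27. 104. -26.  42.   6.]
time_s: 16.6
tcp_pos: [0.5307, 0.2517, 0.0638]
orientation: [179.8, 0.0, 126.6]
force: [3.2, -0.4, -0.6]
finger_gap: 0.0
grip_force: 0.8
ang 121.8 r 78.5 z 63.8 toolyaw -39.7 -> lag 18.5 (want 18) [ 3.2 -0.4 -0.6] [-45.  37.  21. 109. -20.  38.  25.]
```

Tracking the arc well, so I continue.

```bash
python3 -m creep '{"dp":[[0.03,-0.11,0],[0.03,-0.11,0],[0.03,-0.11,0],[0.03,-0.11,0],[0.03,-0.11,0]],"delta_rot":[[0,0,-0.083],[0,0,-0.083],[0,0,-0.083],[0,0,-0.083],[0,0,-0.083]]}'
python3 arc.py
```

```text
time_s: 17.23
tcp_pos: [0.5017, 0.2344, 0.0639]
orientation: [179.9, 0.1, 151.5]
force: [1.3, 1.9, -0.6]
finger_gap: 0.0002
grip_force: 0.8
ang 146.7 r 78.3 z 63.9 toolyaw -14.8 -> lag 18.5 (want 18) [ 1.3  1.9 -0.6] [-40.  33.  15. 113. -14.  35.  45.]
```

```bash
python3 -m creep '{"dp":[[0.03,-0.11,0],[0.03,-0.11,0],[0.03,-0.11,0],[0.03,-0.11,0]],"delta_rot":[[0,0,-0.083],[0,0,-0.083],[0,0,-0.083],[0,0,-0.083]]}'
python3 arc.py
python3 -m creep '{"dp":[[0.02,-0.09,0],[0.02,-0.09,0],[0.02,-0.09,0],[0.02,-0.06,0]],"delta_rot":[[0,0,-0.06],[0,0,-0.06],[0,0,-0.06],[0,0,-0.04]]}'
python3 arc.py
```

```text
time_s: 17.73
tcp_pos: [0.4857, 0.2131, 0.0639]
orientation: [179.8, 0.2, 171.4]
force: [2.8, 3.1, -1.6]
finger_gap: 0.0
grip_force: 1.4
ang 166.3 r 78.1 z 63.9 toolyaw 5.1 -> lag 18.8 (want 18) [ 2.8  3.1 -1.6] [-35.  31.   9. 116.  -9.  33.  62.]
time_s: 18.23
tcp_pos: [0.4795, 0.1951, 0.064]
orientation: [179.8, 0.2, -175.4]
force: [-0.1, 6.8, -1.9]
finger_gap: -0.0002
grip_force: 2.9
ang 180.3 r 77.7 z 64.0 toolyaw -341.7 -> lag 17.9 (want 18) [-0.1  6.8 -1.9] [-30.  30.   6. 118.  -6.  32.  74.]
```

```bash
python3 -m creep '{"dp":[[0.02,-0.07,0],[0.02,-0.07,0],[0.02,-0.07,0]],"delta_rot":[[0,0,-0.05],[0,0,-0.05],[0,0,-0.05]]}'
python3 arc.py
python3 -m creep '{"dp":[[0.01,-0.05,0],[0.01,-0.04,0]],"delta_rot":[[0,0,-0.03],[0,0,-0.03]]}'
python3 arc.py
```

```text
time_s: 18.6
tcp_pos: [0.4777, 0.1824, 0.064]
orientation: [179.8, 0.3, -166.4]
force: [1.4, 8.0, -1.8]
finger_gap: 0.0004
grip_force: 3.2
ang 189.8 r 77.5 z 64.0 toolyaw -332.7 -> lag 17.5 (want 18) [ 1.4  8.  -1.8] [-27.  30.   3. 118.  -3.  31.  82.]
time_s: 18.85
tcp_pos: [0.4772, 0.1806, 0.064]
orientation: [179.6, 0.4, -162.7]
force: [-1.5, 19.9, -4.0]
finger_gap: -0.0002
grip_force: 8.1
ang 191.1 r 77.9 z 64.0 toolyaw -329.0 -> lag 19.9 (want 18) [-1.5 19.9 -4. ] [-26.  30.   2. 119.  -3.  31.  85.]
```

The lever is at its hard stop: 20 N, ball near 210°. I'll back off, rise and check.

```bash
python3 -m creep '{"dp":[[0,0.15,0],[0,0.2,-0.1],[0,0,-0.6],[0,0,-0.8],[0,0,-0.8]],"delta_rot":[[0,0,0],[0,0,0],[0,0,0],[0,0,0],[0,0,0]]}'
python3 -m creep '{"dp":[[0.7,0,-0.2],[0.7,0,0],[0.5,0,0],[0,0,0],[0,0,0]],"delta_rot":[[0,0,0],[0,0,0],[0,0,0],[0,0,0],[0,0,0]]}'
python3 - <<'E'
from h import *
im,d=capture("top");a=cv2.resize(im[155:255,150:290],(560,400),interpolation=cv2.INTER_CUBIC)
im,d=capture("side");b=cv2.resize(im[215:330,205:345],(560,460),interpolation=cv2.INTER_CUBIC)
cv2.imwrite("pics/end.png",cv2.resize(np.vstack([a,b]),None,fx=.69,fy=.69,interpolation=cv2.INTER_AREA))
E
```

```text
time_s: 19.48
tcp_pos: [0.4702, 0.194, 0.2028]
orientation: [-180.0, -0.0, -163.0]
force: [1.3, 0.1, 0.6]
finger_gap: 0.0
grip_force: 0.0
time_s: 20.1
tcp_pos: [0.3623, 0.1612, 0.2137]
orientation: [180.0, 0.1, -163.0]
force: [-0.4, 0.1, -0.2]
finger_gap: 0.0001
grip_force: 0.0
```

View pics/end.png

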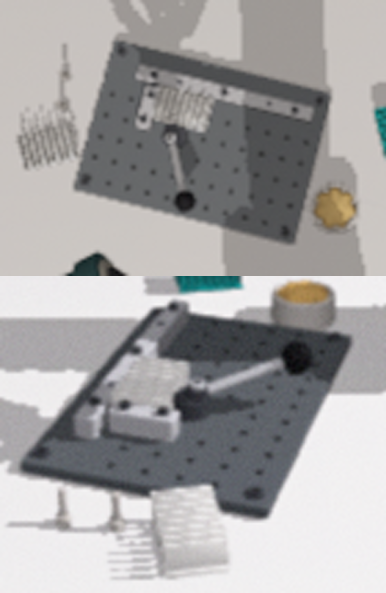

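The heat sink (185,105 in the upper half) lies against the fence and the end stop. The lever ball (184,200) is fully round, and the spare, bolts and tin are where they were.

```bash
python3 -c "
from bench import *
print(finish_job())"
```

```text
the job is handed in; nothing more can be done
None
```

The heat sink is clamped against the fence and end stop, the cam lever is pushed to its hard stop, and the job was handed in at about 20 s; the hand-in returned no verdict.

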